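Sort boxed castings by heft

TASK

The three banded plywood boxes in the steel frame hold castings, some heavy (iron) and some light (aluminium), and nothing outside tells which. Raise the handle end of a box slightly, its far end staying on the bench, to feel its weight; slide every heavy box along its lane until it is fully home against the back stop, gently, and leave every light one standing where it was. Do not lift any box clear of the bench, and leave the other things alone.

Things in the scene. Friction and masses are not known exactly. Their poses are not given: they have to be found in the camera images.
- frame: fixed frame of dark steel on the bench. Origin: on the bench (z 0), middle of the near face of its back stop; x points along the lanes away from the robot, y left. Stop 45 mm high, across all lanes. Four rails 6 mm thick, 18 mm high, from the stop 300 mm towards the robot, part three lanes 100 mm wide, centred at frame y +0.106, 0, -0.106, with no floor of their own. Place and yaw vary (0.12 rad)
- table: the plank bench top at z = 0, on which everything stands and the boxes slide. Of the three boxes one or two are heavy, any of them: light 0.36 to 0.46 kg in all, heavy 0.79 to 0.93 kg
- box1: closed plywood box with two steel bands in the left (frame y +0.106) lane: 150 mm long (x, along the lane, away from the robot), 90 wide (y), 60 high without its handle. Origin: centre of the underside. All three look alike; each holds an unseen casting in its middle (2 mm of play). Begins with its far end 55 to 105 mm short of the stop
- box1_bar (a point): middle of the handle bar of box1: a round grip tube 12 mm thick, along the box's y, that spins freely on its pin, 90 mm above the bench (30 above the lid), 55 mm from the box's centre towards the robot, between two posts, 60 mm free. Pinch it across (fingers closing along the box's x) Raised, it carries 0.58 of the box's weight (about 2.4 N light, 4.9 N heavy) unless also pulled along
- box1_far (a point): middle of the lower edge of the far end face of box1, 75 mm from its origin. The box pivots on this edge when the handle end is raised: the bar then also moves away from the robot by 0.7 of its rise. This end meets the back stop when the box is home
- box2: closed plywood box with two steel bands in the middle (frame y 0) lane: 150 mm long (x, along the lane, away from the robot), 90 wide (y), 60 high without its handle. Origin: centre of the underside. All three look alike; each holds an unseen casting in its middle (2 mm of play). Begins with its far end 55 to 105 mm short of the stop
- box2_bar (a point): middle of the handle bar of box2: a round grip tube 12 mm thick, along the box's y, that spins freely on its pin, 90 mm above the bench (30 above the lid), 55 mm from the box's centre towards the robot, between two posts, 60 mm free. Pinch it across (fingers closing along the box's x) Raised, it carries 0.58 of the box's weight (about 2.4 N light, 4.9 N heavy) unless also pulled along
- box2_far (a point): middle of the lower edge of the far end face of box2, 75 mm from its origin. The box pivots on this edge when the handle end is raised: the bar then also moves away from the robot by 0.7 of its rise. This end meets the back stop when the box is home
- box3: closed plywood box with two steel bands in the right (frame y -0.106) lane: 150 mm long (x, along the lane, away from the robot), 90 wide (y), 60 high without its handle. Origin: centre of the underside. All three look alike; each holds an unseen casting in its middle (2 mm of play). Begins with its far end 55 to 105 mm short of the stop
- box3_bar (a point): middle of the handle bar of box3: a round grip tube 12 mm thick, along the box's y, that spins freely on its pin, 90 mm above the bench (30 above the lid), 55 mm from the box's centre towards the robot, between two posts, 60 mm free. Pinch it across (fingers closing along the box's x) Raised, it carries 0.58 of the box's weight (about 2.4 N light, 4.9 N heavy) unless also pulled along
- box3_far (a point): middle of the lower edge of the far end face of box3, 75 mm from its origin. The box pivots on this edge when the handle end is raised: the bar then also moves away from the robot by 0.7 of its rise. This end meets the back stop when the box is home
- crucible: open grey two-handled crucible, 80 mm across, 75 mm high, behind the back stop; a loose bystander, not to be moved. Origin: centre of its underside.
- ingot: cast aluminium ingot 130 x 45 x 36 mm, lying left of the frame; a loose bystander, not to be moved. Origin: centre of its underside.
- brush: bench brush lying right of the frame; a loose bystander, not to be moved. Origin: centre of its underside.
- hammer: hammer lying to the left of the frame; a loose bystander, not to be moved. Origin: centre of its underside.
- rammer: turned wooden sand rammer standing 122 mm high, right of the frame; a loose bystander, not to be moved. Origin: centre of its underside.
- firebrick: fire brick 110 x 60 x 50 mm behind the back stop; a loose bystander, not to be moved. Origin: centre of its underside.
- tin: plain steel tin 70 mm across, 90 mm high, left of the frame; a loose bystander, not to be moved. Origin: centre of its underside.
Mind the look-alikes: they are no part of the job. Leave any pink or turquoise look-alike of the box2 alone.

How it is judged:
By the outcome, as a careful person would: the job done as asked, in the order asked, and still so for the second after the job is handed in, with the robot touching nothing.
It also fails if it takes over 64 s, if anything falls off the work surface, if the arm or the gripper's body presses on something with over 40 N, if the wrist force passes 120 N, or if a joint passes its speed limit or range.

ROBOT

A 6-joint arm with a two-finger parallel gripper is mounted at the origin on the work surface. World frame = base frame: x ahead of the robot, y to its left, z up, the work surface at z = 0. Lengths are in mm, angles in rad, forces in N, time in s.
With the tool pointing down it reaches from about 350 to 875 mm from the base axis. Payload 4.2 kg.
Tool frame: the origin (TCP) lies midway between the tips of the shut fingers; the grasp point (between the pads) lies 19 mm behind it; z points along the fingers, y is the line along which they close (so a half turn about z gives the same grasp; the last joint's range is limited). The gripper opens to 85 mm and grips with 20 to 120 N. Pads are 22 mm wide; open, the fingers measure 114 mm over their backs; the gripper's body (76 mm by 85 mm) begins 54 mm behind the grasp point. The pads swing forward as they close: fully open they stand 13 mm farther back than shut.
Start: joints at [1.426, 0.385, 0.008, 0, -1.194, -0.259], TCP at [245.539, 574.726, 231.312] pointing down, gripper open.
Joint ranges: [-3.14, 3.14], [-1.21, 2.06], [-1.07, 1.41], [-3.16, 2.05], [-2.99, -0.16], [-3.1, 3.1]. Speed limits (rad/s): [2.79, 2.79, 3.14, 3.14, 3.14, 3.14].

INTERFACE

Orientations are given as a unit quaternion [x, y, z, w].
In Python, from bench import arm gives the robot as it stands.
- The arm moves only by the tool send_rows, never from a script. Its argument "targets" is a list of rows, each an object of numbers: "gripper": the gripper command: -1 is fully open, 1 is shut, values between are in proportion; "x", "y", "z": the shift along the tool's x, y, z in cm; "ax", "ay", "az": the turn, a rotation vector about the tool's x, y, z in degrees. A call has 1 to 5 rows; each row shifts and turns the commanded pose from where the row before left it, along the tool's axes as they then stand; what a row does not reach is not made up. A row lasts 1/12 s, in which the tool goes at most 41.7 mm and 7.16 degrees, less where a joint would pass 70% of its speed; a pose out of reach is approached as far as the arm can. A call is refused whole if a number of a shift passes 4.17 or a number of a turn 7.16, either way. A call with a gripper value outside its range is refused whole. The fingers move at their own pace and stop on an object; the grip force is fixed at half the most. Time passes only in rows, so rows that do not move let the fingers close. It gives the time, the measured TCP pose, the force, the opening and the grip force at its end, in the units of the state.
- arm.read_state(): the state, without advancing time (a new reading comes with each control period).
- arm.get_image(name): name is "scene" or "top" or "wrist"; returns (picture, depth): 400x640x3 uint8, red, green, blue; 400x640 float32, mm along the optical axis (not along the pixel's ray), 0 where there is no reading.
- arm.camera_model(name): a dict with "fx", "fy", "cx", "cy" (pixels), "cam_to_world" (4x4, takes a point from camera to world coordinates). Camera axes: x right, y down, z forward; pixel columns grow to the right and rows downward; lengths in mm; the calibration is good to about 2 mm. A picture is of the moment at which its call begins: read the wrist's pose just before it. camera_model takes no time and is no camera call; for the wrist camera it gives the pose at the moment of the call.
- arm.job_done(): hands the job in; it is judged then, once.
Trained networks look in the newest picture that a camera, given by its name, has taken for a name from the list of things; names that differ only in an ending like _2 or _b are one class to them, and where a whole thing is asked for, a point or a joint stands for the part that bears it (a point fixed in the world has none). Each returns a list of dicts, best first, with "score" (0 to 1); they miss things now and then, are a little off and sometimes report something else, mostly with a low value. They report only what shows in the picture. A call takes as long as a camera call. They do not tell look-alikes from the thing itself.
- arm.boxes_of(camera, thing): "rect" ([left, top, width, height] in pixels, round what is visible of it).
The state is a dict: "clock": time; "joints": joint angles; "joint_vel": joint speeds; "joint_efforts": joint torques, N m; "position": TCP position; "ee_rot": TCP orientation; "contact_force": force on the tool from outside, world axes, zero at the start; "wrist_torque": the same for the moment, N m; "gripper_width": finger opening in mm; "grasp_force": force on a finger pad.
Only numpy, scipy, OpenCV 4.12 (cv2) and the standard library are available. Lean on these libraries where they do the work, as an engineer would, in place of code of your own. Each camera call takes 0.05 s, during which the arm holds its last target. There are 200 camera calls.

## Working session

There is one attempt and no reset: what is moved stays moved. The work goes in short steps, Python scripts to look and compute and a tool call to move; the robot and the scene stay as the last step left them, time stands still between calls to the robot, and variables do not carry over. Pictures are saved under pics/ and viewed, at most 10 in all, crops included, and the job is handed in when it is done.

Besides the shell and the picture viewer there is one more tool, called after ">>>" as name([rows], argument=value, ...), one row to a line, values as JSON. send_rows: Moves the arm, as the interface text tells. Its arguments: {"type":"object","properties":{"targets":{"type":"array"}},"required":["targets"]}

```bash
mkdir -p pics; python3 - <<'E'
from bench import arm
import cv2
for n in ("top","scene"):
    im,d=arm.get_image(n); cv2.imwrite(f"pics/{n}0.png",im[:,:,::-1])
    import numpy as np; np.save(f"{n}_d.npy",d); np.save(f"{n}_i.npy",im)
    m=arm.camera_model(n); print(n,m["fx"],m["cx"],m["cy"],np.round(m["cam_to_world"],3).tolist())
    for t in ("box1","box1_bar","frame"):
        print(t,[(np.round(b["rect"]).tolist(),round(b["score"],2)) for b in arm.boxes_of(n,t)])
print(arm.read_state())
E
```

```text
top 497.47706827325885 313.4549658086842 208.11006040613708 [[0.025, -0.986, 0.165, 300.432], [-1.0, -0.027, -0.009, 37.946], [0.013, -0.165, -0.986, 1434.043], [0.0, 0.0, 0.0, 1.0]]
box1 [([415.0, 317.0, 39.0, 53.0], 0.91), ([240.0, 193.0, 36.0, 57.0], 0.89), ([344.0, 75.0, 50.0, 60.0], 0.87), ([279.0, 194.0, 35.0, 55.0], 0.86), ([189.0, 283.0, 58.0, 59.0], 0.76), ([397.0, 231.0, 49.0, 56.0], 0.76), ([320.0, 186.0, 34.0, 54.0], 0.67), ([304.0, 134.0, 33.0, 23.0], 0.2)]
box1_bar [([242.0, 196.0, 40.0, 56.0], 0.72), ([317.0, 184.0, 37.0, 58.0], 0.19)]
frame [([240.0, 142.0, 117.0, 126.0], 0.74), ([241.0, 192.0, 36.0, 58.0], 0.74)]
scene 374.7452463547654 316.3611152315316 197.18799535187608 [[-0.757, 0.404, -0.513, 1076.388], [0.653, 0.462, -0.6, 692.124], [-0.006, -0.79, -0.613, 759.658], [0.0, 0.0, 0.0, 1.0]]
box1 [([324.0, 204.0, 60.0, 58.0], 0.94), ([409.0, 189.0, 60.0, 43.0], 0.85), ([161.0, 208.0, 57.0, 51.0], 0.77), ([300.0, 187.0, 60.0, 57.0], 0.75), ([268.0, 174.0, 57.0, 52.0], 0.75), ([260.0, 137.0, 43.0, 40.0], 0.73), ([305.0, 114.0, 40.0, 37.0], 0.69)]
box1_bar [([324.0, 199.0, 61.0, 61.0], 0.64)]
frame [([245.0, 178.0, 155.0, 118.0], 0.76), ([269.0, 174.0, 57.0, 53.0], 0.6)]
{'clock': 0.4, 'joints': array([ 1.42561894e+00,  3.84821628e-01,  7.76195774e-03, -7.70696163e-05,
       -1.19398419e+00, -2.58595435e-01]), 'joint_vel': array([ 4.88708652e-05, -2.06496222e-03,  1.79013670e-03,  1.57014852e-03,
       -1.15855178e-03, -9.25677001e-05]), 'joint_efforts': array([ 7.10395598e-04, -3.91585636e+01,  1.88328570e+01,  4.18461710e+00,
       -1.44459176e-03, -1.37981147e-07]), 'position': array([245.49909963, 574.68045377, 231.17300729]), 'ee_rot': array([ 9.79687210e-01, -2.00531680e-01, -2.87569290e-05,  1.25600073e-04]), 'contact_force': array([-0.97954332,  0.2270334 , -0.41389903]), 'wrist_torque': array([ 0.00379347, -0.01915818,  0.01484279]), 'grasp_force': 0.0, 'gripper_width': 85.25205158656242}
```

```bash
python3 - <<'E'
import cv2
im=cv2.imread("pics/top0.png"); cv2.imwrite("pics/topc.png",cv2.resize(im[50:390,160:480],None,fx=1.76,fy=1.76,interpolation=cv2.INTER_CUBIC))
im=im[135:275,230:365]; cv2.imwrite("pics/topz.png",cv2.resize(im,None,fx=4.2,fy=4.2,interpolation=cv2.INTER_CUBIC))
E
```

```text
(no output)
```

View pics/topc.png

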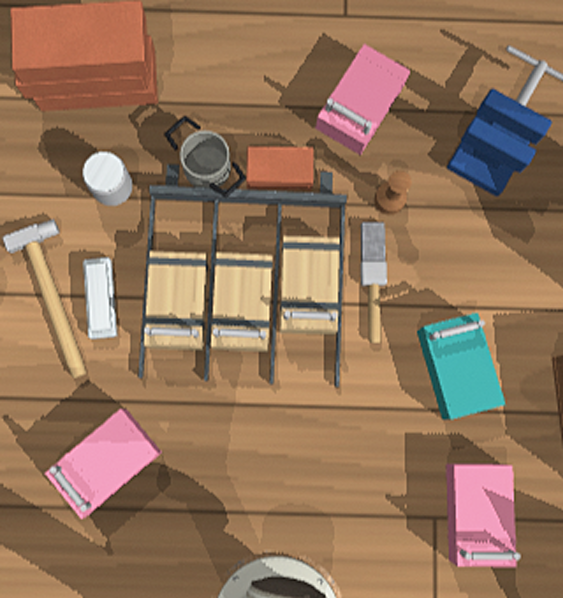

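View pics/topz.png

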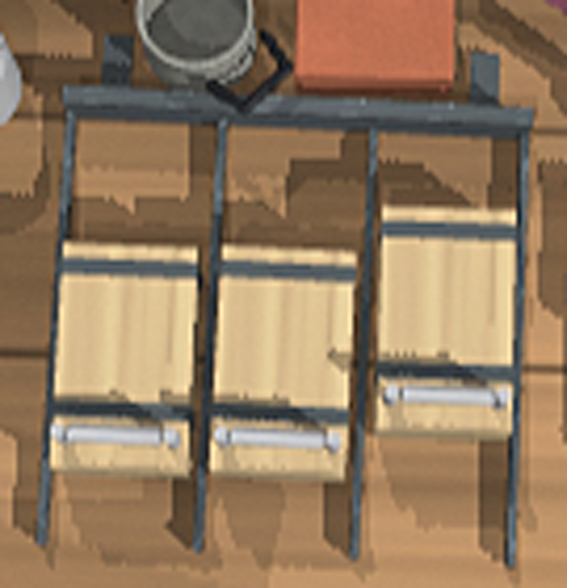

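```bash
cat > h.py <<'E'
import numpy as np
from bench import arm
def cloud(n,d):
    m=arm.camera_model(n); v,u=np.mgrid[:d.shape[0],:d.shape[1]]
    p=np.stack([(u-m["cx"])/m["fx"]*d,(v-m["cy"])/m["fy"]*d,d],-1)
    T=np.array(m["cam_to_world"]); return p@T[:3,:3].T+T[:3,3]
E
python3 - <<'E'
import numpy as np
from h import *
d=np.load("top_d.npy"); P=cloud("top",d)
print("bench z",np.median(P[290:310,300:340,2]))
P[:,:,2]-=0
R=P[130:275,228:368]; v,u=np.mgrid[130:275,228:368]
# zoom pixel->
def zp(x,y): return 230+x/4.2,135+y/4.2
for nm,(x,y) in dict(b1=(117,435),b2=(278,439),b3=(447,395)).items():
    U,V=zp(x,y); s=(abs(u-U)<16)&(abs(v-V)<6)&(R[:,:,2]>80)&(R[:,:,2]<105)
    q=R[s]; c=q.mean(0); w,vec=np.linalg.eigh(np.cov(q[:,:2].T)); e=vec[:,1]
    print(nm,s.sum(),c.round(1),q[:,2].max().round(1),"ends y",q[:,1].min().round(),q[:,1].max().round(),"dir",np.round(np.arctan2(-e[0],e[1])if e[1]>0 else np.arctan2(e[0],-e[1]),3))
    s=(abs(u-U)<18)&(v<V+25)&(v>V-50)&(R[:,:,2]>52)&(R[:,:,2]<67); q=R[s]
    import cv2; print("  lid",s.sum(),cv2.minAreaRect(q[:,:2].astype(np.float32)),np.median(q[:,2]).round(1))
s=(abs(R[:,:,2]-45)<5)&(v>150)&(v<170); q=R[s]
# stop top: near edge per column
print("stop top",len(q)); 
E1=[]
for c in range(246,357):
    k=s[:,c-228]
    if k.sum(): 
        r=R[:,c-228][k]; E1.append(r[r[:,0].argmin()])
E1=np.array(E1); a=np.polyfit(E1[:,1],E1[:,0],1); res=E1[:,0]-np.polyval(a,E1[:,1]); g=abs(res)<3; a=np.polyfit(E1[g,1],E1[g,0],1); print("near edge x=%.4f*y+%.1f"%tuple(a),g.sum(), "yaw",-np.arctan(a[0]))
print("y ext",E1[:,1].min(),E1[:,1].max())
# rails by rows: z ~18
s=(abs(R[:,:,2]-18)<5)&(v>255); q=R[s]; print(len(q))
import numpy as np
s=(abs(R[:,:,2]-18)<6)&(v>165)&(v<268)
q=R[s]
best=max(((np.histogram(q[:,1]*np.cos(t)-q[:,0]*np.sin(t),bins=np.arange(-500,500,4))[0]**2).sum(),t) for t in np.arange(-.14,.14,.004)); print(best)
t=best[1]; h,b=np.histogram(q[:,1]*np.cos(t)-q[:,0]*np.sin(t),bins=np.arange(-300,300,4)); print([(b[i],h[i]) for i in range(len(h)) if h[i]>12])
E
```

```text
bench z -0.39881655455053533
b1 124 [437.6 178.   94. ] 100.4 ends y 136.0 217.0 dir -0.01
  lid 1595 ((493.0234680175781, 175.8665771484375), (91.22705078125, 150.86724853515625), 89.37983703613281) 59.6
b2 124 [438.4  71.9  93.8] 102.3 ends y 33.0 111.0 dir -0.022
  lid 1581 ((493.4342041015625, 70.62079620361328), (90.35477447509766, 150.57803344726562), 88.64120483398438) 59.1
b3 129 [468.8 -38.3  93.8] 101.5 ends y -78.0 4.0 dir -0.012
  lid 1548 ((523.7596435546875, -37.955963134765625), (150.880615234375, 90.07579040527344), 0.3345276117324829) 59.3
stop top 518
near edge x=0.0206*y+665.9 101 yaw -0.020605618735179843
y ext -93.75932389249434 222.71963206917826
93
(np.int64(86719), np.float64(-0.019999999999999907))
[(np.int64(-120), np.int64(38)), (np.int64(-116), np.int64(45)), (np.int64(-84), np.int64(73)), (np.int64(-80), np.int64(136)), (np.int64(24), np.int64(137)), (np.int64(28), np.int64(54)), (np.int64(128), np.int64(91)), (np.int64(132), np.int64(110)), (np.int64(140), np.int64(16)), (np.int64(232), np.int64(18)), (np.int64(236), np.int64(120)), (np.int64(240), np.int64(45))]
```

The three plywood boxes in the frame (full-image bars about (258,239), (296,240), (336,229)) are the ones meant. They have steel bands and stand in the lanes. The pink and turquoise boxes lie outside the frame, so I leave them alone. Enlarged crop confirms.

```bash
cat >> h.py <<'E'
def plan(target,az,n,pos=None,a0=None):
    """rows (sx,sy,sz cm, az deg) to TCP target with tool-x azimuth az (deg), tool down"""
    s=arm.read_state(); q=s["ee_rot"]; pos=s["position"] if pos is None else np.array(pos,float)
    from scipy.spatial.transform import Rotation as Ro
    R=Ro.from_quat(q).as_matrix(); a=np.degrees(np.arctan2(R[1,0],R[0,0])) if a0 is None else a0
    D=(np.array(target,float)-pos)/n/10; st=(az-a)/n
    for i in range(n):
        t=np.radians(a+st*i); print("x%.2f y%.2f z%.2f az%.2f"%(D[0]*np.cos(t)+D[1]*np.sin(t),D[0]*np.sin(t)-D[1]*np.cos(t),-D[2],-st))
E
python3 -c "
from h import *
plan((438,178,150),-91.15,14)"
```

```text
x2.38 y2.07 z0.58 az4.86
x2.54 y1.86 z0.58 az4.86
x2.69 y1.63 z0.58 az4.86
x2.82 y1.40 z0.58 az4.86
x2.93 y1.16 z0.58 az4.86
x3.02 y0.90 z0.58 az4.86
x3.08 y0.65 z0.58 az4.86
x3.13 y0.38 z0.58 az4.86
x3.15 y0.12 z0.58 az4.86
x3.15 y-0.15 z0.58 az4.86
x3.12 y-0.42 z0.58 az4.86
x3.08 y-0.68 z0.58 az4.86
x3.01 y-0.94 z0.58 az4.86
x2.92 y-1.19 z0.58 az4.86
```

>>> send_rows([
  {"gripper": -1, "x": 2.38, "y": 2.07, "z": 0.58, "ax": 0, "ay": 0, "az": 4.86},
  {"gripper": -1, "x": 2.54, "y": 1.86, "z": 0.58, "ax": 0, "ay": 0, "az": 4.86},
  {"gripper": -1, "x": 2.69, "y": 1.63, "z": 0.58, "ax": 0, "ay": 0, "az": 4.86},
  {"gripper": -1, "x": 2.82, "y": 1.4, "z": 0.58, "ax": 0, "ay": 0, "az": 4.86},
  {"gripper": -1, "x": 2.93, "y": 1.16, "z": 0.58, "ax": 0, "ay": 0, "az": 4.86},
])

```text
clock: 0.82
position: [314.6, 431.7, 202.2]
ee_rot: [0.915, -0.404, 0.0, -0.0]
contact_force: [0.5, 0.1, -0.6]
gripper_width: 85.1
grasp_force: 0.0
```

>>> send_rows([
  {"gripper": -1, "x": 3.02, "y": 0.9, "z": 0.58, "ax": 0, "ay": 0, "az": 4.86},
  {"gripper": -1, "x": 3.08, "y": 0.65, "z": 0.58, "ax": 0, "ay": 0, "az": 4.86},
  {"gripper": -1, "x": 3.13, "y": 0.38, "z": 0.58, "ax": 0, "ay": 0, "az": 4.86},
  {"gripper": -1, "x": 3.15, "y": 0.12, "z": 0.58, "ax": 0, "ay": 0, "az": 4.86},
  {"gripper": -1, "x": 3.15, "y": -0.15, "z": 0.58, "ax": 0, "ay": 0, "az": 4.86},
])

```text
clock: 1.23
position: [383.4, 289.9, 173.4]
ee_rot: [0.809, -0.587, 0.0, -0.0]
contact_force: [0.6, 0.6, -0.4]
gripper_width: 85.6
grasp_force: 0.0
```

>>> send_rows([
  {"gripper": -1, "x": 3.12, "y": -0.42, "z": 0.58, "ax": 0, "ay": 0, "az": 4.86},
  {"gripper": -1, "x": 3.08, "y": -0.68, "z": 0.58, "ax": 0, "ay": 0, "az": 4.86},
  {"gripper": -1, "x": 3.01, "y": -0.94, "z": 0.58, "ax": 0, "ay": 0, "az": 4.86},
  {"gripper": -1, "x": 2.92, "y": -1.19, "z": 0.58, "ax": 0, "ay": 0, "az": 4.86},
  {"gripper": -1, "x": 0, "y": 0, "z": 0, "ax": 0, "ay": 0, "az": 0},
])

```text
clock: 1.65
position: [438.3, 173.7, 149.0]
ee_rot: [-0.697, 0.717, 0.0, -0.002]
contact_force: [0.1, -0.6, -0.1]
gripper_width: 85.3
grasp_force: 0.0
```

```bash
python3 - <<'E'
from h import *
import cv2
s=arm.read_state(); print(s["clock"],s["position"],s["ee_rot"],s["contact_force"])
im,d=arm.get_image("wrist"); cv2.imwrite("pics/w1.png",im[:,:,::-1]); P=cloud("wrist",d)
s=(P[...,2]>85)&(P[...,2]<102)&(abs(P[...,1]-178)<60)&(abs(P[...,0]-438)<40)
v,u=np.nonzero(s); print(s.sum(),P[s].mean(0) if s.any() else 0, u.mean(),v.mean())
plan((438,178,71),-91.15,4)
E
```

```text
1.65 [438.27714481 173.71807108 149.03779343] [-6.96923350e-01  7.17144004e-01  1.56817685e-04 -1.51545744e-03] [ 0.08019774 -0.58622722 -0.09997495]
2083 [440.97030135 174.93701134  95.2500955 ] 317.08833413346133 219.23715794527124
x-0.06 y0.01 z1.97 az-0.07
x-0.06 y0.01 z1.97 az-0.07
x-0.06 y0.01 z1.97 az-0.07
x-0.06 y0.01 z1.97 az-0.07
```

View pics/w1.png

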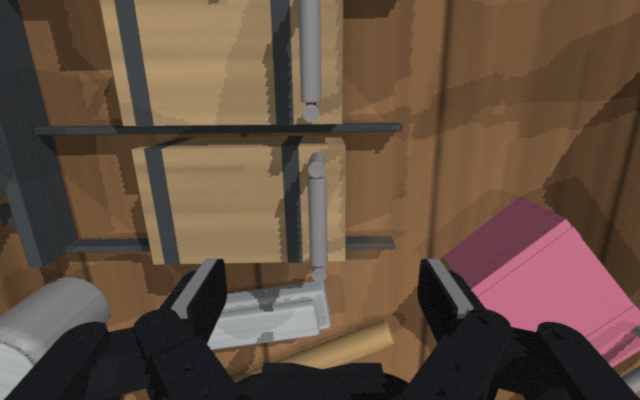

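Wrist view: box1's bar lies at about (318,165–278), nearly centred between the fingers (columns 223 and 425). It is about 2 mm farther in +x than the TCP.

>>> send_rows([
  {"gripper": -1, "x": 0, "y": -0.17, "z": 2.6, "ax": 0, "ay": 0, "az": 0},
  {"gripper": -1, "x": 0, "y": 0, "z": 2.6, "ax": 0, "ay": 0, "az": 0},
  {"gripper": -1, "x": 0, "y": 0, "z": 2.6, "ax": 0, "ay": 0, "az": 0},
  {"gripper": -1, "x": 0, "y": 0, "z": 0, "ax": 0, "ay": 0, "az": 0},
  {"gripper": -1, "x": 0, "y": 0, "z": 0, "ax": 0, "ay": 0, "az": 0},
])

```text
clock: 2.12
position: [439.3, 178.1, 71.8]
ee_rot: [-0.7, 0.714, -0.0, -0.001]
contact_force: [0.7, -0.2, -0.2]
gripper_width: 85.4
grasp_force: 0.0
```

>>> send_rows([
  {"gripper": 0.2, "x": 0, "y": 0, "z": 0, "ax": 0, "ay": 0, "az": 0},
  {"gripper": 0.4, "x": 0, "y": 0, "z": 0, "ax": 0, "ay": 0, "az": 0},
  {"gripper": 0.55, "x": 0, "y": 0, "z": 0, "ax": 0, "ay": 0, "az": 0},
  {"gripper": 0.6, "x": 0, "y": 0, "z": 0, "ax": 0, "ay": 0, "az": 0},
])

```text
clock: 2.45
position: [440.3, 178.4, 73.3]
ee_rot: [-0.7, 0.714, -0.0, 0.001]
contact_force: [0.3, 0.3, 0.4]
gripper_width: 39.0
grasp_force: 0.0
```

>>> send_rows([
  {"gripper": 0.65, "x": 0, "y": 0, "z": 0, "ax": 0, "ay": 0, "az": 0},
  {"gripper": 0.7, "x": 0, "y": 0, "z": 0, "ax": 0, "ay": 0, "az": 0},
  {"gripper": 0.72, "x": 0, "y": 0, "z": 0, "ax": 0, "ay": 0, "az": 0},
  {"gripper": 0.72, "x": 0, "y": 0, "z": 0, "ax": 0, "ay": 0, "az": 0},
])

```text
clock: 2.78
position: [440.6, 178.1, 72.6]
ee_rot: [-0.7, 0.714, -0.0, 0.001]
contact_force: [3.1, -0.6, 0.1]
gripper_width: 12.1
grasp_force: 1.5
```

```bash
python3 - <<'E'
from h import *
import cv2
im,d=arm.get_image("wrist"); cv2.imwrite("pics/w2.png",im[:,:,::-1]); s=arm.read_state(); print(s["clock"],s["position"],s["gripper_width"],s["contact_force"])
P=cloud("wrist",d)
s=(P[...,2]>85)&(P[...,2]<102)&(abs(P[...,1]-178)<34)&(abs(P[...,0]-440)<25)
for y in range(145,212,8):
    k=s&(abs(P[...,1]-y)<4); print(y,k.sum(),P[k].mean(0).round(1) if k.any() else '')
E
```

```text
2.8333 [440.60220017 178.08917745  72.50865926] 11.421773729175134 [ 3.14495658 -1.68453045 -0.55816815]
145 328 [439.9 146.9  94.1]
153 536 [440.  152.9  94.7]
161 514 [440.2 161.   94.6]
169 1805 [440.  169.   94.2]
177 507 [440.3 177.   94.7]
185 475 [440.4 184.9  94.8]
193 427 [440.3 192.9  94.6]
201 396 [440.7 200.9  94.5]
209 313 [440.8 208.9  94.9]
```

View pics/w2.png

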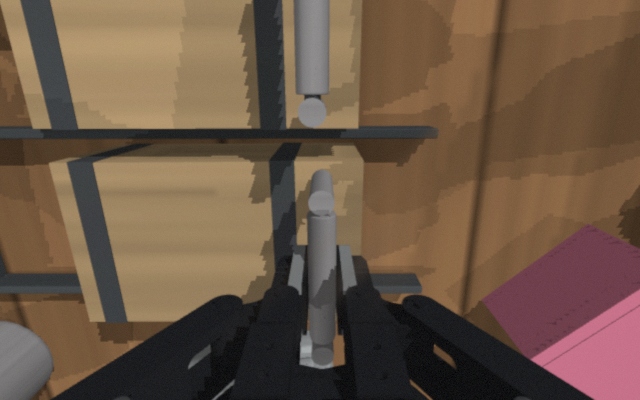

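The gripper holds box1's bar between the pads at about (322,270), well centred. Gripping firmly, then raising along the arc.

>>> send_rows([
  {"gripper": 1, "x": 0, "y": 0, "z": 0, "ax": 0, "ay": 0, "az": 0},
  {"gripper": 1, "x": 0, "y": 0, "z": 0, "ax": 0, "ay": 0, "az": 0},
  {"gripper": 1, "x": 0, "y": 0, "z": 0, "ax": 0, "ay": 0, "az": 0},
])

```text
clock: 3.08
position: [440.6, 178.1, 72.6]
ee_rot: [-0.7, 0.714, -0.0, 0.001]
contact_force: [5.2, -2.3, 2.4]
gripper_width: 10.0
grasp_force: 58.5
```

>>> send_rows([
  {"gripper": 1, "x": 0, "y": -0.14, "z": -0.2, "ax": 0, "ay": 0, "az": 0},
  {"gripper": 1, "x": 0, "y": -0.14, "z": -0.2, "ax": 0, "ay": 0, "az": 0},
  {"gripper": 1, "x": 0, "y": -0.15, "z": -0.2, "ax": 0, "ay": 0, "az": 0},
  {"gripper": 1, "x": 0, "y": -0.15, "z": -0.2, "ax": 0, "ay": 0, "az": 0},
  {"gripper": 1, "x": 0, "y": -0.15, "z": -0.2, "ax": 0, "ay": 0, "az": 0},
])

```text
clock: 3.5
position: [446.0, 177.0, 81.6]
ee_rot: [-0.7, 0.714, 0.0, -0.001]
contact_force: [-1.2, 0.3, -4.4]
gripper_width: 9.9
grasp_force: 58.4
```

>>> send_rows([
  {"gripper": 1, "x": 0, "y": 0, "z": 0, "ax": 0, "ay": 0, "az": 0},
  {"gripper": 1, "x": 0, "y": 0, "z": 0, "ax": 0, "ay": 0, "az": 0},
  {"gripper": 1, "x": 0, "y": 0, "z": 0, "ax": 0, "ay": 0, "az": 0},
  {"gripper": 1, "x": 0, "y": 0, "z": 0, "ax": 0, "ay": 0, "az": 0},
])

```text
clock: 3.83
position: [446.4, 177.2, 81.9]
ee_rot: [-0.7, 0.714, 0.0, -0.001]
contact_force: [-2.9, 0.8, -2.0]
gripper_width: 10.0
grasp_force: 58.6
```

>>> send_rows([
  {"gripper": 1, "x": 0, "y": 0, "z": 0, "ax": 0, "ay": 0, "az": 0},
  {"gripper": 1, "x": 0, "y": 0, "z": 0, "ax": 0, "ay": 0, "az": 0},
])

```text
clock: 4.0
position: [446.4, 177.2, 82.0]
ee_rot: [-0.7, 0.714, 0.0, -0.001]
contact_force: [-2.3, -1.3, -2.1]
gripper_width: 10.2
grasp_force: 58.6
```

```bash
cat >> h.py <<'E'
def force(n=8):
    f=[]
    for _ in range(n): arm.get_image("wrist"); f.append(arm.read_state()["contact_force"])
    f=np.array(f); m=-f.mean(0); print("f on box",m.round(2),"sd",f.std(0).round(2),"mass",round((130*m[2]+90*m[0])/75/9.81,3),arm.read_state()["position"].round(1),arm.read_state()["clock"])
E
python3 -c "
from h import *
force()"
```

```text
f on box [3.85 0.45 1.73] sd [0.72 0.62 0.69] mass 0.776 [446.6 177.3  82. ] 4.4
```

>>> send_rows([
  {"gripper": 1, "x": 0, "y": 0.05, "z": 0, "ax": 0, "ay": 0, "az": 0},
  {"gripper": 1, "x": 0, "y": 0.05, "z": 0, "ax": 0, "ay": 0, "az": 0},
  {"gripper": 1, "x": 0, "y": 0, "z": 0, "ax": 0, "ay": 0, "az": 0},
])

```text
clock: 4.65
position: [446.6, 178.0, 82.2]
ee_rot: [-0.7, 0.714, -0.0, 0.001]
contact_force: [-0.5, -0.9, -4.0]
gripper_width: 10.1
grasp_force: 58.5
```

```bash
python3 -c "
from h import *
force()"
```

```text
f on box [-0.72  0.62  5.29] sd [0.63 0.55 0.63] mass 0.847 [446.5 177.9  82.2] 5.05
```

Box1 is heavy (about 0.85 kg). Lowering it, then sliding.

>>> send_rows([
  {"gripper": 1, "x": 0, "y": 0.13, "z": 0.2, "ax": 0, "ay": 0, "az": 0},
  {"gripper": 1, "x": 0, "y": 0.13, "z": 0.2, "ax": 0, "ay": 0, "az": 0},
  {"gripper": 1, "x": 0, "y": 0.13, "z": 0.2, "ax": 0, "ay": 0, "az": 0},
  {"gripper": 1, "x": 0, "y": 0.12, "z": 0.2, "ax": 0, "ay": 0, "az": 0},
  {"gripper": 1, "x": 0, "y": 0.12, "z": 0.2, "ax": 0, "ay": 0, "az": 0},
])

```text
clock: 5.47
position: [439.5, 177.7, 72.5]
ee_rot: [-0.7, 0.714, -0.0, -0.0]
contact_force: [-4.2, -1.4, 15.6]
gripper_width: 9.8
grasp_force: 60.5
```

>>> send_rows([
  {"gripper": 1, "x": 0, "y": 0, "z": 0, "ax": 0, "ay": 0, "az": 0},
  {"gripper": 1, "x": 0, "y": -0.1, "z": 0, "ax": 0, "ay": 0, "az": 0},
  {"gripper": 1, "x": 0, "y": -0.2, "z": 0, "ax": 0, "ay": 0, "az": 0},
  {"gripper": 1, "x": 0, "y": -0.3, "z": 0, "ax": 0, "ay": 0, "az": 0},
  {"gripper": 1, "x": 0, "y": -0.4, "z": 0, "ax": 0, "ay": 0, "az": 0},
])

```text
clock: 5.88
position: [446.6, 176.4, 72.6]
ee_rot: [-0.7, 0.714, 0.001, -0.003]
contact_force: [-13.0, 0.5, 10.9]
gripper_width: 9.8
grasp_force: 60.2
```

>>> send_rows([
  {"gripper": 1, "x": 0, "y": -0.4, "z": 0, "ax": 0, "ay": 0, "az": 0},
  {"gripper": 1, "x": 0, "y": -0.4, "z": 0, "ax": 0, "ay": 0, "az": 0},
  {"gripper": 1, "x": 0, "y": -0.4, "z": 0, "ax": 0, "ay": 0, "az": 0},
  {"gripper": 1, "x": 0, "y": -0.4, "z": 0, "ax": 0, "ay": 0, "az": 0},
  {"gripper": 1, "x": 0, "y": -0.4, "z": 0, "ax": 0, "ay": 0, "az": 0},
])

```text
clock: 6.3
position: [466.1, 175.5, 72.6]
ee_rot: [-0.7, 0.715, 0.001, -0.004]
contact_force: [-14.0, 1.2, 11.8]
gripper_width: 9.7
grasp_force: 60.3
```

>>> send_rows([
  {"gripper": 1, "x": 0, "y": -0.4, "z": -0.05, "ax": 0, "ay": 0, "az": 0},
  {"gripper": 1, "x": 0, "y": -0.4, "z": 0, "ax": 0, "ay": 0, "az": 0},
  {"gripper": 1, "x": 0, "y": -0.4, "z": 0, "ax": 0, "ay": 0, "az": 0},
  {"gripper": 1, "x": 0, "y": -0.4, "z": 0, "ax": 0, "ay": 0, "az": 0},
  {"gripper": 1, "x": 0, "y": -0.4, "z": 0, "ax": 0, "ay": 0, "az": 0},
])

```text
clock: 6.72
position: [486.9, 175.5, 72.6]
ee_rot: [-0.7, 0.715, 0.001, -0.003]
contact_force: [-9.9, -0.4, 6.5]
gripper_width: 9.7
grasp_force: 59.8
```

>>> send_rows([
  {"gripper": 1, "x": 0, "y": -0.4, "z": 0, "ax": 0, "ay": 0, "az": 0},
  {"gripper": 1, "x": 0, "y": -0.4, "z": 0, "ax": 0, "ay": 0, "az": 0},
  {"gripper": 1, "x": 0, "y": -0.4, "z": 0, "ax": 0, "ay": 0, "az": 0},
  {"gripper": 1, "x": 0, "y": -0.4, "z": 0, "ax": 0, "ay": 0, "az": 0},
  {"gripper": 1, "x": 0, "y": -0.4, "z": 0, "ax": 0, "ay": 0, "az": 0},
])

```text
clock: 7.13
position: [506.8, 175.1, 72.6]
ee_rot: [-0.7, 0.715, 0.001, -0.003]
contact_force: [-9.9, 0.2, 6.5]
gripper_width: 10.1
grasp_force: 59.8
```

>>> send_rows([
  {"gripper": 1, "x": 0, "y": -0.4, "z": 0, "ax": 0, "ay": 0, "az": 0},
  {"gripper": 1, "x": 0, "y": -0.4, "z": 0, "ax": 0, "ay": 0, "az": 0},
  {"gripper": 1, "x": 0, "y": -0.3, "z": 0, "ax": 0, "ay": 0, "az": 0},
  {"gripper": 1, "x": 0, "y": -0.2, "z": 0, "ax": 0, "ay": 0, "az": 0},
  {"gripper": 1, "x": 0, "y": -0.2, "z": 0, "ax": 0, "ay": 0, "az": 0},
])

```text
clock: 7.55
position: [521.7, 174.9, 72.6]
ee_rot: [-0.7, 0.715, 0.001, -0.003]
contact_force: [-10.0, 0.2, 5.6]
gripper_width: 10.3
grasp_force: 59.8
```

>>> send_rows([
  {"gripper": 1, "x": 0, "y": -0.2, "z": 0, "ax": 0, "ay": 0, "az": 0},
  {"gripper": 1, "x": 0, "y": -0.2, "z": 0, "ax": 0, "ay": 0, "az": 0},
  {"gripper": 1, "x": 0, "y": -0.2, "z": 0, "ax": 0, "ay": 0, "az": 0},
  {"gripper": 1, "x": 0, "y": -0.2, "z": 0, "ax": 0, "ay": 0, "az": 0},
  {"gripper": 1, "x": 0, "y": -0.15, "z": 0, "ax": 0, "ay": 0, "az": 0},
])

```text
clock: 7.97
position: [531.3, 174.7, 72.7]
ee_rot: [-0.7, 0.715, 0.001, -0.003]
contact_force: [-10.4, -0.6, 5.2]
gripper_width: 10.1
grasp_force: 59.7
```

>>> send_rows([
  {"gripper": 1, "x": 0, "y": -0.1, "z": 0, "ax": 0, "ay": 0, "az": 0},
  {"gripper": 1, "x": 0, "y": -0.1, "z": 0, "ax": 0, "ay": 0, "az": 0},
  {"gripper": 1, "x": 0, "y": -0.1, "z": 0, "ax": 0, "ay": 0, "az": 0},
  {"gripper": 1, "x": 0, "y": -0.1, "z": 0, "ax": 0, "ay": 0, "az": 0},
  {"gripper": 1, "x": 0, "y": -0.1, "z": 0, "ax": 0, "ay": 0, "az": 0},
])

```text
clock: 8.38
position: [536.1, 174.6, 72.6]
ee_rot: [-0.7, 0.714, 0.001, -0.003]
contact_force: [-9.4, -0.5, 6.9]
gripper_width: 10.0
grasp_force: 59.7
```

>>> send_rows([
  {"gripper": 1, "x": 0, "y": -0.1, "z": 0, "ax": 0, "ay": 0, "az": 0},
  {"gripper": 1, "x": 0, "y": -0.1, "z": 0, "ax": 0, "ay": 0, "az": 0},
  {"gripper": 1, "x": 0, "y": -0.1, "z": 0, "ax": 0, "ay": 0, "az": 0},
])

```text
clock: 8.63
position: [539.1, 174.6, 72.7]
ee_rot: [-0.7, 0.714, 0.001, -0.003]
contact_force: [-10.1, -0.0, 6.9]
gripper_width: 10.3
grasp_force: 59.7
```

>>> send_rows([
  {"gripper": 1, "x": 0, "y": -0.1, "z": 0, "ax": 0, "ay": 0, "az": 0},
  {"gripper": 1, "x": 0, "y": -0.1, "z": 0, "ax": 0, "ay": 0, "az": 0},
])

```text
clock: 8.8
position: [541.2, 174.5, 72.7]
ee_rot: [-0.7, 0.715, 0.001, -0.003]
contact_force: [-10.2, 0.3, 5.7]
gripper_width: 9.8
grasp_force: 59.7
```

>>> send_rows([
  {"gripper": 1, "x": 0, "y": -0.1, "z": 0, "ax": 0, "ay": 0, "az": 0},
  {"gripper": 1, "x": 0, "y": -0.05, "z": 0, "ax": 0, "ay": 0, "az": 0},
])

```text
clock: 8.97
position: [542.3, 174.5, 72.6]
ee_rot: [-0.7, 0.715, 0.002, -0.004]
contact_force: [-12.5, 1.1, 7.4]
gripper_width: 10.0
grasp_force: 59.9
```

>>> send_rows([
  {"gripper": 1, "x": 0, "y": -0.08, "z": 0, "ax": 0, "ay": 0, "az": 0},
  {"gripper": 1, "x": 0, "y": 0, "z": 0, "ax": 0, "ay": 0, "az": 0},
])

```text
clock: 9.13
position: [542.3, 174.5, 72.6]
ee_rot: [-0.7, 0.715, 0.002, -0.004]
contact_force: [-13.0, 1.4, 7.6]
gripper_width: 9.8
grasp_force: 60.0
```

>>> send_rows([
  {"gripper": 1, "x": 0, "y": -0.08, "z": 0, "ax": 0, "ay": 0, "az": 0},
  {"gripper": 1, "x": 0, "y": -0.08, "z": 0, "ax": 0, "ay": 0, "az": 0},
  {"gripper": 1, "x": 0, "y": 0, "z": 0, "ax": 0, "ay": 0, "az": 0},
])

```text
clock: 9.38
position: [542.3, 174.4, 72.6]
ee_rot: [-0.699, 0.715, 0.003, -0.006]
contact_force: [-18.2, 3.2, 12.2]
gripper_width: 9.9
grasp_force: 60.4
```

```bash
python3 - <<'E'
from h import *
import cv2
force(2)
im,d=arm.get_image("wrist"); cv2.imwrite("pics/w3.png",im[:,:,::-1])
P=cloud("wrist",d); v,u=np.mgrid[:400,:640]
for y in (140,146,150):
  k=(abs(P[...,1]-y)<3)&(P[...,0]>640)&(P[...,0]<700)
  h=np.histogram(P[k][:,0],bins=np.arange(640,700,3)); 
  o=P[k][np.argsort(P[k][:,0])]; print(y,[tuple(o[i].round()) for i in range(0,len(o),max(1,len(o)//15))])
E
```

```text
f on box [ 17.56  -3.51 -11.76] sd [0.26 0.55 0.23] mass 0.07 [542.3 174.4  72.6] 9.4833
140 [(np.float64(640.0), np.float64(139.0), np.float64(60.0)), (np.float64(644.0), np.float64(141.0), np.float64(60.0)), (np.float64(648.0), np.float64(138.0), np.float64(60.0)), (np.float64(651.0), np.float64(139.0), np.float64(61.0)), (np.float64(655.0), np.float64(143.0), np.float64(61.0)), (np.float64(659.0), np.float64(137.0), np.float64(62.0)), (np.float64(663.0), np.float64(139.0), np.float64(60.0)), (np.float64(667.0), np.float64(142.0), np.float64(60.0)), (np.float64(670.0), np.float64(138.0), np.float64(61.0)), (np.float64(691.0), np.float64(142.0), np.float64(58.0)), (np.float64(691.0), np.float64(138.0), np.float64(57.0)), (np.float64(691.0), np.float64(139.0), np.float64(60.0)), (np.float64(691.0), np.float64(139.0), np.float64(39.0)), (np.float64(692.0), np.float64(141.0), np.float64(64.0)), (np.float64(692.0), np.float64(141.0), np.float64(57.0)), (np.float64(693.0), np.float64(143.0), np.float64(52.0))]
146 [(np.float64(640.0), np.float64(144.0), np.float64(60.0)), (np.float64(644
[... 1087 characters left out ...]
0)), (np.float64(654.0), np.float64(152.0), np.float64(60.0)), (np.float64(658.0), np.float64(152.0), np.float64(61.0)), (np.float64(662.0), np.float64(150.0), np.float64(60.0)), (np.float64(666.0), np.float64(148.0), np.float64(59.0)), (np.float64(670.0), np.float64(151.0), np.float64(60.0)), (np.float64(692.0), np.float64(147.0), np.float64(41.0)), (np.float64(693.0), np.float64(148.0), np.float64(46.0)), (np.float64(693.0), np.float64(150.0), np.float64(45.0)), (np.float64(693.0), np.float64(150.0), np.float64(62.0)), (np.float64(694.0), np.float64(150.0), np.float64(36.0)), (np.float64(694.0), np.float64(153.0), np.float64(43.0)), (np.float64(695.0), np.float64(152.0), np.float64(41.0))]
```

View pics/w3.png

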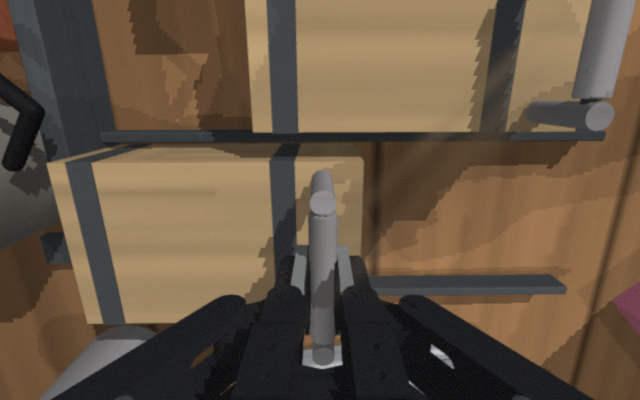

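Box1 is home: the force rises while x stays at 542.3, and the picture shows its far end at about column 55, against the stop. Releasing and moving to box2.

>>> send_rows([
  {"gripper": 1, "x": 0, "y": 0.15, "z": -0.05, "ax": 0, "ay": 0, "az": 0},
  {"gripper": 0.6, "x": 0, "y": 0, "z": 0, "ax": 0, "ay": 0, "az": 0},
  {"gripper": 0.2, "x": 0, "y": 0, "z": 0, "ax": 0, "ay": 0, "az": 0},
  {"gripper": -0.5, "x": 0, "y": 0, "z": 0, "ax": 0, "ay": 0, "az": 0},
  {"gripper": -1, "x": 0, "y": 0, "z": 0, "ax": 0, "ay": 0, "az": 0},
])

```text
clock: 9.95
position: [547.8, 176.0, 73.7]
ee_rot: [-0.7, 0.714, -0.001, 0.001]
contact_force: [0.0, -0.6, -0.2]
gripper_width: 52.9
grasp_force: 0.0
```

>>> send_rows([
  {"gripper": -1, "x": 0, "y": 0, "z": -2.6, "ax": 0, "ay": 0, "az": 0},
  {"gripper": -1, "x": 0, "y": 0, "z": -2.6, "ax": 0, "ay": 0, "az": 0},
  {"gripper": -1, "x": 0, "y": 0, "z": -2.6, "ax": 0, "ay": 0, "az": 0},
])

```text
clock: 10.2
position: [547.2, 175.5, 152.0]
ee_rot: [-0.7, 0.714, -0.0, 0.0]
contact_force: [0.1, 0.8, 0.3]
gripper_width: 85.4
grasp_force: 0.0
```

>>> send_rows([
  {"gripper": -1, "x": 2.63, "y": 2.5, "z": 0, "ax": 0, "ay": 0, "az": 0},
  {"gripper": -1, "x": 2.63, "y": 2.5, "z": 0, "ax": 0, "ay": 0, "az": 0},
  {"gripper": -1, "x": 2.63, "y": 2.5, "z": 0, "ax": 0, "ay": 0, "az": 0},
  {"gripper": -1, "x": 2.63, "y": 2.5, "z": 0, "ax": 0, "ay": 0, "az": 0},
  {"gripper": -1, "x": 0, "y": 0, "z": 0, "ax": 0, "ay": 0, "az": 0},
])

```text
clock: 10.62
position: [439.4, 68.6, 150.8]
ee_rot: [-0.699, 0.715, 0.001, -0.002]
contact_force: [-0.2, 0.4, 0.2]
gripper_width: 85.2
grasp_force: 0.0
```

```bash
cat >> h.py <<'E'
def bar(x,y):
    im,d=arm.get_image("wrist"); P=cloud("wrist",d)
    s=(P[...,2]>88)&(P[...,2]<102)&(abs(P[...,1]-y)<28)&(abs(P[...,0]-x)<30)
    st=arm.read_state(); print("bar",s.sum(),P[s].mean(0).round(1),"tcp",st["position"].round(1),st["ee_rot"].round(4),st["clock"],st["contact_force"].round(1))
E
python3 -c "
from h import *
bar(441,71)"
```

```text
bar 1495 [445.3  69.8  95.4] tcp [442.7  70.5 151.6] [-6.991e-01  7.150e-01 -0.000e+00  3.000e-04] 10.6667 [1.2 0.2 0.2]
```

```bash
python3 -c "
from h import *
bar(441,71);bar(441,71);bar(441,71)"
```

```text
bar 1468 [444.1  70.2  95.1] tcp [444.7  71.8 152. ] [-6.995e-01  7.146e-01 -6.000e-04  1.200e-03] 10.7167 [1.2 0.9 0.3]
bar 1493 [443.   69.8  94.5] tcp [445.6  72.6 152. ] [-6.998e-01  7.144e-01 -7.000e-04  1.400e-03] 10.7667 [ 0.3  0.3 -0. ]
bar 1455 [442.1  70.   94.5] tcp [445.9  73.1 151.8] [-6.999e-01  7.143e-01 -6.000e-04  1.200e-03] 10.8167 [-0.2 -0.3  0.8]
```

>>> send_rows([
  {"gripper": -1, "x": 0, "y": 0.44, "z": 2.6, "ax": 0, "ay": 0, "az": 0},
  {"gripper": -1, "x": 0, "y": 0, "z": 2.6, "ax": 0, "ay": 0, "az": 0},
  {"gripper": -0.3, "x": 0, "y": 0, "z": 2.7, "ax": 0, "ay": 0, "az": 0},
  {"gripper": 0, "x": 0, "y": 0, "z": 0, "ax": 0, "ay": 0, "az": 0},
  {"gripper": 0.4, "x": 0, "y": 0, "z": 0, "ax": 0, "ay": 0, "az": 0},
])

```text
clock: 11.23
position: [440.5, 72.9, 71.3]
ee_rot: [-0.7, 0.714, 0.0, -0.002]
contact_force: [0.0, -0.1, 0.4]
gripper_width: 51.6
grasp_force: 0.0
```

>>> send_rows([
  {"gripper": 0.4, "x": 0, "y": 0, "z": 0, "ax": 0, "ay": 0, "az": 0},
  {"gripper": 0.4, "x": 0, "y": 0, "z": 0, "ax": 0, "ay": 0, "az": 0},
  {"gripper": 0.4, "x": 0, "y": 0, "z": 0, "ax": 0, "ay": 0, "az": 0},
])

```text
clock: 11.48
position: [441.3, 73.2, 73.5]
ee_rot: [-0.7, 0.714, -0.001, 0.002]
contact_force: [0.0, -0.5, -1.1]
gripper_width: 25.5
grasp_force: 0.0
```

```bash
python3 -c "
from h import *
bar(441,71);bar(441,71)"
```

```text
bar 4609 [441.1  68.2  94.7] tcp [441.   73.   73.4] [-6.999e-01  7.143e-01 -4.000e-04  1.400e-03] 11.5333 [-1.1  1.2 -0.3]
bar 4611 [441.1  68.3  94.7] tcp [440.7  72.9  73.2] [-6.999e-01  7.142e-01 -4.000e-04  1.200e-03] 11.5833 [-0.1 -0.2  0.9]
```

>>> send_rows([
  {"gripper": 0.6, "x": 0, "y": 0, "z": 0, "ax": 0, "ay": 0, "az": 0},
  {"gripper": 0.7, "x": 0, "y": 0, "z": 0, "ax": 0, "ay": 0, "az": 0},
  {"gripper": 0.75, "x": 0, "y": 0, "z": 0, "ax": 0, "ay": 0, "az": 0},
  {"gripper": 1, "x": 0, "y": 0, "z": 0, "ax": 0, "ay": 0, "az": 0},
  {"gripper": 1, "x": 0, "y": 0, "z": 0, "ax": 0, "ay": 0, "az": 0},
])

```text
clock: 12.0
position: [441.2, 72.9, 72.9]
ee_rot: [-0.7, 0.714, -0.001, 0.001]
contact_force: [1.7, -2.1, 4.4]
gripper_width: 9.9
grasp_force: 58.5
```

>>> send_rows([
  {"gripper": 1, "x": 0, "y": -0.13, "z": -0.2, "ax": 0, "ay": 0, "az": 0},
  {"gripper": 1, "x": 0, "y": -0.13, "z": -0.2, "ax": 0, "ay": 0, "az": 0},
  {"gripper": 1, "x": 0, "y": -0.14, "z": -0.2, "ax": 0, "ay": 0, "az": 0},
  {"gripper": 1, "x": 0, "y": -0.14, "z": -0.2, "ax": 0, "ay": 0, "az": 0},
  {"gripper": 1, "x": 0, "y": -0.14, "z": -0.2, "ax": 0, "ay": 0, "az": 0},
])

```text
clock: 12.42
position: [446.3, 72.1, 81.8]
ee_rot: [-0.7, 0.714, 0.0, -0.001]
contact_force: [0.4, -0.6, -3.2]
gripper_width: 9.9
grasp_force: 58.4
```

>>> send_rows([
  {"gripper": 1, "x": 0, "y": 0, "z": 0, "ax": 0, "ay": 0, "az": 0},
  {"gripper": 1, "x": 0, "y": 0, "z": 0, "ax": 0, "ay": 0, "az": 0},
  {"gripper": 1, "x": 0, "y": 0, "z": 0, "ax": 0, "ay": 0, "az": 0},
])

```text
clock: 12.67
position: [446.5, 72.2, 81.9]
ee_rot: [-0.7, 0.714, 0.0, -0.0]
contact_force: [-0.2, -0.5, -2.8]
gripper_width: 10.0
grasp_force: 58.5
```

```bash
python3 -c "
from h import *
force()"
```

```text
f on box [0.77 0.38 2.11] sd [0.42 0.52 0.44] mass 0.466 [446.6  72.2  82. ] 13.0667
```

Box2 is light (0.47 kg). Lowering it exactly where it was and releasing.

>>> send_rows([
  {"gripper": 1, "x": 0, "y": 0.14, "z": 0.18, "ax": 0, "ay": 0, "az": 0},
  {"gripper": 1, "x": 0, "y": 0.14, "z": 0.18, "ax": 0, "ay": 0, "az": 0},
  {"gripper": 1, "x": 0, "y": 0.14, "z": 0.18, "ax": 0, "ay": 0, "az": 0},
  {"gripper": 1, "x": 0, "y": 0.13, "z": 0.18, "ax": 0, "ay": 0, "az": 0},
  {"gripper": 1, "x": 0, "y": 0.13, "z": 0.2, "ax": 0, "ay": 0, "az": 0},
])

```text
clock: 13.48
position: [439.8, 72.4, 72.8]
ee_rot: [-0.7, 0.714, -0.0, -0.0]
contact_force: [-3.4, -2.4, 15.2]
gripper_width: 9.7
grasp_force: 60.6
```

>>> send_rows([
  {"gripper": 1, "x": 0, "y": 0, "z": 0, "ax": 0, "ay": 0, "az": 0},
  {"gripper": 1, "x": 0, "y": 0, "z": 0, "ax": 0, "ay": 0, "az": 0},
  {"gripper": 1, "x": 0, "y": 0, "z": 0, "ax": 0, "ay": 0, "az": 0},
])

```text
clock: 13.73
position: [439.9, 72.4, 73.0]
ee_rot: [-0.7, 0.714, 0.0, -0.0]
contact_force: [-1.6, -1.4, 0.2]
gripper_width: 9.8
grasp_force: 58.9
```

>>> send_rows([
  {"gripper": 1, "x": 0, "y": -0.12, "z": 0, "ax": 0, "ay": 0, "az": 0},
  {"gripper": 1, "x": 0, "y": 0, "z": 0, "ax": 0, "ay": 0, "az": 0},
  {"gripper": 1, "x": 0, "y": 0, "z": 0, "ax": 0, "ay": 0, "az": 0},
])

```text
clock: 13.98
position: [440.3, 72.2, 72.9]
ee_rot: [-0.7, 0.714, 0.0, -0.001]
contact_force: [-4.4, -0.1, 2.8]
gripper_width: 9.9
grasp_force: 59.2
```

>>> send_rows([
  {"gripper": 0.6, "x": 0, "y": 0, "z": 0, "ax": 0, "ay": 0, "az": 0},
  {"gripper": 0.2, "x": 0, "y": 0, "z": 0, "ax": 0, "ay": 0, "az": 0},
  {"gripper": -0.5, "x": 0, "y": 0, "z": 0, "ax": 0, "ay": 0, "az": 0},
  {"gripper": -1, "x": 0, "y": 0, "z": 0, "ax": 0, "ay": 0, "az": 0},
  {"gripper": -1, "x": 0, "y": 0, "z": 0, "ax": 0, "ay": 0, "az": 0},
])

```text
clock: 14.4
position: [441.7, 72.7, 73.0]
ee_rot: [-0.7, 0.714, -0.0, 0.0]
contact_force: [0.9, -0.3, -0.4]
gripper_width: 65.2
grasp_force: 0.0
```

>>> send_rows([
  {"gripper": -1, "x": 0, "y": 0, "z": -2.6, "ax": 0, "ay": 0, "az": 0},
  {"gripper": -1, "x": 0, "y": 0, "z": -2.6, "ax": 0, "ay": 0, "az": 0},
  {"gripper": -1, "x": 0, "y": 0, "z": -2.6, "ax": 0, "ay": 0, "az": 0},
])

```text
clock: 14.65
position: [441.1, 72.3, 151.6]
ee_rot: [-0.7, 0.714, 0.0, -0.001]
contact_force: [1.7, 0.8, -0.2]
gripper_width: 85.4
grasp_force: 0.0
```

>>> send_rows([
  {"gripper": -1, "x": 2.74, "y": -0.8, "z": 0, "ax": 0, "ay": 0, "az": 0},
  {"gripper": -1, "x": 2.74, "y": -0.8, "z": 0, "ax": 0, "ay": 0, "az": 0},
  {"gripper": -1, "x": 2.74, "y": -0.8, "z": 0, "ax": 0, "ay": 0, "az": 0},
  {"gripper": -1, "x": 2.74, "y": -0.8, "z": 0, "ax": 0, "ay": 0, "az": 0},
])

```text
clock: 14.98
position: [471.5, -38.7, 151.3]
ee_rot: [-0.7, 0.714, -0.0, 0.001]
contact_force: [0.5, 0.6, -0.6]
gripper_width: 85.7
grasp_force: 0.0
```

>>> send_rows([
  {"gripper": -1, "x": 0, "y": 0, "z": 0, "ax": 0, "ay": 0, "az": 0},
  {"gripper": -1, "x": 0, "y": 0, "z": 0, "ax": 0, "ay": 0, "az": 0},
  {"gripper": -1, "x": 0, "y": 0, "z": 0, "ax": 0, "ay": 0, "az": 0},
  {"gripper": -1, "x": 0, "y": 0, "z": 0, "ax": 0, "ay": 0, "az": 0},
])

```text
clock: 15.32
position: [470.9, -37.2, 150.9]
ee_rot: [-0.7, 0.714, 0.0, 0.0]
contact_force: [0.4, 0.5, 0.6]
gripper_width: 85.7
grasp_force: 0.0
```

```bash
python3 -c "
from h import *
bar(471,-38);bar(471,-38)"
```

```text
bar 1483 [472.8 -39.2  94.6] tcp [470.9 -37.  150.9] [-7.003e-01  7.139e-01  0.000e+00  1.000e-04] 15.3667 [-0.1 -0.1 -0.1]
bar 1491 [472.8 -39.2  94.6] tcp [470.9 -37.  151. ] [-7.003e-01  7.138e-01 -0.000e+00  1.000e-04] 15.4167 [-0.2 -0.1 -0.3]
```

>>> send_rows([
  {"gripper": -1, "x": 0, "y": -0.13, "z": 2.6, "ax": 0, "ay": 0, "az": 0},
  {"gripper": -1, "x": 0, "y": 0, "z": 2.6, "ax": 0, "ay": 0, "az": 0},
  {"gripper": -0.3, "x": 0, "y": 0, "z": 2.6, "ax": 0, "ay": 0, "az": 0},
  {"gripper": 0, "x": 0, "y": 0, "z": 0, "ax": 0, "ay": 0, "az": 0},
  {"gripper": 0.4, "x": 0, "y": 0, "z": 0, "ax": 0, "ay": 0, "az": 0},
])

```text
clock: 15.83
position: [471.7, -37.4, 72.4]
ee_rot: [-0.7, 0.714, 0.001, -0.001]
contact_force: [1.4, -0.4, 0.5]
gripper_width: 51.3
grasp_force: 0.0
```

>>> send_rows([
  {"gripper": 0.4, "x": 0, "y": 0, "z": 0, "ax": 0, "ay": 0, "az": 0},
  {"gripper": 0.4, "x": 0, "y": 0, "z": 0, "ax": 0, "ay": 0, "az": 0},
  {"gripper": 0.4, "x": 0, "y": 0, "z": 0, "ax": 0, "ay": 0, "az": 0},
  {"gripper": 0.4, "x": 0, "y": 0, "z": 0, "ax": 0, "ay": 0, "az": 0},
])

```text
clock: 16.17
position: [473.0, -37.6, 74.1]
ee_rot: [-0.7, 0.714, -0.001, 0.001]
contact_force: [0.5, -0.3, -0.1]
gripper_width: 25.7
grasp_force: 0.0
```

```bash
python3 -c "
from h import *
bar(471,-38);bar(471,-38)"
```

```text
bar 4556 [472.5 -41.3  94.6] tcp [472.8 -37.6  73.9] [-6.999e-01  7.143e-01 -5.000e-04  9.000e-04] 16.2167 [-1.   0.2  0.6]
bar 4533 [472.5 -41.1  94.7] tcp [472.7 -37.7  73.7] [-6.998e-01  7.143e-01 -4.000e-04  7.000e-04] 16.2667 [-0.3 -0.7 -0.3]
```

>>> send_rows([
  {"gripper": 0.6, "x": 0, "y": 0, "z": 0, "ax": 0, "ay": 0, "az": 0},
  {"gripper": 0.7, "x": 0, "y": 0, "z": 0, "ax": 0, "ay": 0, "az": 0},
  {"gripper": 0.75, "x": 0, "y": 0, "z": 0, "ax": 0, "ay": 0, "az": 0},
  {"gripper": 1, "x": 0, "y": 0, "z": 0, "ax": 0, "ay": 0, "az": 0},
  {"gripper": 1, "x": 0, "y": 0, "z": 0, "ax": 0, "ay": 0, "az": 0},
])

```text
clock: 16.68
position: [473.0, -37.7, 73.4]
ee_rot: [-0.7, 0.714, -0.001, 0.0]
contact_force: [0.5, -1.7, 4.1]
gripper_width: 10.1
grasp_force: 58.4
```

>>> send_rows([
  {"gripper": 1, "x": 0, "y": -0.13, "z": -0.2, "ax": 0, "ay": 0, "az": 0},
  {"gripper": 1, "x": 0, "y": -0.13, "z": -0.2, "ax": 0, "ay": 0, "az": 0},
  {"gripper": 1, "x": 0, "y": -0.14, "z": -0.2, "ax": 0, "ay": 0, "az": 0},
  {"gripper": 1, "x": 0, "y": -0.14, "z": -0.2, "ax": 0, "ay": 0, "az": 0},
  {"gripper": 1, "x": 0, "y": -0.14, "z": -0.2, "ax": 0, "ay": 0, "az": 0},
])

```text
clock: 17.1
position: [478.8, -37.9, 82.6]
ee_rot: [-0.7, 0.714, 0.0, -0.0]
contact_force: [1.3, 0.7, -6.7]
gripper_width: 9.9
grasp_force: 58.3
```

>>> send_rows([
  {"gripper": 1, "x": 0, "y": 0, "z": 0, "ax": 0, "ay": 0, "az": 0},
  {"gripper": 1, "x": 0, "y": 0, "z": 0, "ax": 0, "ay": 0, "az": 0},
  {"gripper": 1, "x": 0, "y": 0, "z": 0, "ax": 0, "ay": 0, "az": 0},
])

```text
clock: 17.35
position: [478.9, -37.9, 82.7]
ee_rot: [-0.7, 0.714, 0.0, -0.0]
contact_force: [1.5, 0.4, -6.6]
gripper_width: 9.6
grasp_force: 58.3
```

```bash
python3 -c "
from h import *
force()"
```

```text
f on box [-1.62 -0.24  6.28] sd [0.4  0.38 0.45] mass 0.911 [479.1 -37.9  82.9] 17.75
```

Box3 is heavy (about 0.91 kg). Lowering it, then sliding; home should come at about x = 538.

>>> send_rows([
  {"gripper": 1, "x": 0, "y": 0.14, "z": 0.18, "ax": 0, "ay": 0, "az": 0},
  {"gripper": 1, "x": 0, "y": 0.14, "z": 0.18, "ax": 0, "ay": 0, "az": 0},
  {"gripper": 1, "x": 0, "y": 0.13, "z": 0.18, "ax": 0, "ay": 0, "az": 0},
  {"gripper": 1, "x": 0, "y": 0.13, "z": 0.18, "ax": 0, "ay": 0, "az": 0},
  {"gripper": 1, "x": 0, "y": 0.12, "z": 0.2, "ax": 0, "ay": 0, "az": 0},
])

```text
clock: 18.17
position: [472.0, -37.8, 73.5]
ee_rot: [-0.7, 0.714, 0.0, -0.0]
contact_force: [0.8, 0.1, -5.1]
gripper_width: 9.9
grasp_force: 58.4
```

>>> send_rows([
  {"gripper": 1, "x": 0, "y": 0, "z": 0, "ax": 0, "ay": 0, "az": 0},
  {"gripper": 1, "x": 0, "y": -0.1, "z": 0, "ax": 0, "ay": 0, "az": 0},
  {"gripper": 1, "x": 0, "y": -0.2, "z": 0, "ax": 0, "ay": 0, "az": 0},
  {"gripper": 1, "x": 0, "y": -0.3, "z": 0, "ax": 0, "ay": 0, "az": 0},
  {"gripper": 1, "x": 0, "y": -0.4, "z": 0, "ax": 0, "ay": 0, "az": 0},
])

```text
clock: 18.58
position: [477.6, -38.9, 73.4]
ee_rot: [-0.699, 0.715, 0.003, -0.005]
contact_force: [-10.2, 0.4, 5.1]
gripper_width: 9.8
grasp_force: 59.6
```

>>> send_rows([
  {"gripper": 1, "x": 0, "y": -0.4, "z": 0, "ax": 0, "ay": 0, "az": 0},
  {"gripper": 1, "x": 0, "y": -0.4, "z": 0, "ax": 0, "ay": 0, "az": 0},
  {"gripper": 1, "x": 0, "y": -0.4, "z": 0, "ax": 0, "ay": 0, "az": 0},
  {"gripper": 1, "x": 0, "y": -0.4, "z": 0, "ax": 0, "ay": 0, "az": 0},
  {"gripper": 1, "x": 0, "y": -0.4, "z": 0, "ax": 0, "ay": 0, "az": 0},
])

```text
clock: 19.0
position: [498.0, -39.5, 73.4]
ee_rot: [-0.699, 0.715, 0.003, -0.004]
contact_force: [-10.2, -0.3, 4.4]
gripper_width: 10.0
grasp_force: 59.4
```

>>> send_rows([
  {"gripper": 1, "x": 0, "y": -0.4, "z": 0, "ax": 0, "ay": 0, "az": 0},
  {"gripper": 1, "x": 0, "y": -0.4, "z": 0, "ax": 0, "ay": 0, "az": 0},
  {"gripper": 1, "x": 0, "y": -0.3, "z": 0, "ax": 0, "ay": 0, "az": 0},
  {"gripper": 1, "x": 0, "y": -0.3, "z": 0, "ax": 0, "ay": 0, "az": 0},
  {"gripper": 1, "x": 0, "y": -0.2, "z": 0, "ax": 0, "ay": 0, "az": 0},
])

```text
clock: 19.42
position: [514.4, -39.7, 73.4]
ee_rot: [-0.699, 0.715, 0.003, -0.004]
contact_force: [-8.8, 0.2, 4.0]
gripper_width: 10.0
grasp_force: 59.4
```

>>> send_rows([
  {"gripper": 1, "x": 0, "y": -0.2, "z": 0, "ax": 0, "ay": 0, "az": 0},
  {"gripper": 1, "x": 0, "y": -0.2, "z": 0, "ax": 0, "ay": 0, "az": 0},
  {"gripper": 1, "x": 0, "y": -0.2, "z": 0, "ax": 0, "ay": 0, "az": 0},
  {"gripper": 1, "x": 0, "y": -0.2, "z": 0, "ax": 0, "ay": 0, "az": 0},
  {"gripper": 1, "x": 0, "y": -0.2, "z": 0, "ax": 0, "ay": 0, "az": 0},
])

```text
clock: 19.83
position: [524.1, -40.0, 73.4]
ee_rot: [-0.699, 0.715, 0.003, -0.004]
contact_force: [-9.0, -0.4, 3.5]
gripper_width: 10.0
grasp_force: 59.3
```

>>> send_rows([
  {"gripper": 1, "x": 0, "y": -0.15, "z": 0, "ax": 0, "ay": 0, "az": 0},
  {"gripper": 1, "x": 0, "y": -0.15, "z": 0, "ax": 0, "ay": 0, "az": 0},
  {"gripper": 1, "x": 0, "y": -0.1, "z": 0, "ax": 0, "ay": 0, "az": 0},
  {"gripper": 1, "x": 0, "y": -0.1, "z": 0, "ax": 0, "ay": 0, "az": 0},
  {"gripper": 1, "x": 0, "y": -0.1, "z": 0, "ax": 0, "ay": 0, "az": 0},
])

```text
clock: 20.25
position: [530.1, -40.0, 73.4]
ee_rot: [-0.699, 0.715, 0.003, -0.004]
contact_force: [-8.7, 0.3, 4.0]
gripper_width: 9.9
grasp_force: 59.3
```

>>> send_rows([
  {"gripper": 1, "x": 0, "y": -0.1, "z": 0, "ax": 0, "ay": 0, "az": 0},
  {"gripper": 1, "x": 0, "y": -0.1, "z": 0, "ax": 0, "ay": 0, "az": 0},
  {"gripper": 1, "x": 0, "y": -0.1, "z": 0, "ax": 0, "ay": 0, "az": 0},
  {"gripper": 1, "x": 0, "y": -0.1, "z": 0, "ax": 0, "ay": 0, "az": 0},
])

```text
clock: 20.58
position: [534.1, -40.1, 73.4]
ee_rot: [-0.699, 0.715, 0.003, -0.004]
contact_force: [-8.6, 0.3, 3.5]
gripper_width: 9.9
grasp_force: 59.3
```

>>> send_rows([
  {"gripper": 1, "x": 0, "y": -0.1, "z": 0, "ax": 0, "ay": 0, "az": 0},
  {"gripper": 1, "x": 0, "y": -0.1, "z": 0, "ax": 0, "ay": 0, "az": 0},
  {"gripper": 1, "x": 0, "y": -0.1, "z": 0, "ax": 0, "ay": 0, "az": 0},
])

```text
clock: 20.83
position: [537.2, -40.2, 73.4]
ee_rot: [-0.699, 0.715, 0.003, -0.004]
contact_force: [-8.9, 0.1, 3.7]
gripper_width: 9.8
grasp_force: 59.3
```

>>> send_rows([
  {"gripper": 1, "x": 0, "y": -0.08, "z": 0, "ax": 0, "ay": 0, "az": 0},
  {"gripper": 1, "x": 0, "y": -0.08, "z": 0, "ax": 0, "ay": 0, "az": 0},
])

```text
clock: 21.0
position: [537.9, -40.2, 73.4]
ee_rot: [-0.699, 0.715, 0.004, -0.005]
contact_force: [-11.3, 1.6, 7.4]
gripper_width: 10.0
grasp_force: 59.7
```

>>> send_rows([
  {"gripper": 1, "x": 0, "y": -0.08, "z": 0, "ax": 0, "ay": 0, "az": 0},
  {"gripper": 1, "x": 0, "y": -0.08, "z": 0, "ax": 0, "ay": 0, "az": 0},
  {"gripper": 1, "x": 0, "y": -0.08, "z": 0, "ax": 0, "ay": 0, "az": 0},
])

```text
clock: 21.25
position: [537.9, -40.2, 73.3]
ee_rot: [-0.699, 0.715, 0.005, -0.007]
contact_force: [-16.8, 3.8, 10.8]
gripper_width: 9.9
grasp_force: 60.3
```

Home. Releasing, rising and backing off.

>>> send_rows([
  {"gripper": 1, "x": 0, "y": 0.15, "z": -0.05, "ax": 0, "ay": 0, "az": 0},
  {"gripper": 0.6, "x": 0, "y": 0, "z": 0, "ax": 0, "ay": 0, "az": 0},
  {"gripper": 0.2, "x": 0, "y": 0, "z": 0, "ax": 0, "ay": 0, "az": 0},
  {"gripper": -0.5, "x": 0, "y": 0, "z": 0, "ax": 0, "ay": 0, "az": 0},
  {"gripper": -1, "x": 0, "y": 0, "z": 0, "ax": 0, "ay": 0, "az": 0},
])

```text
clock: 21.67
position: [545.5, -39.1, 75.1]
ee_rot: [-0.7, 0.714, -0.001, 0.001]
contact_force: [-1.5, 0.2, 0.3]
gripper_width: 52.6
grasp_force: 0.0
```

>>> send_rows([
  {"gripper": -1, "x": 0, "y": 0, "z": -2.6, "ax": 0, "ay": 0, "az": 0},
  {"gripper": -1, "x": 0, "y": 0, "z": -2.6, "ax": 0, "ay": 0, "az": 0},
  {"gripper": -1, "x": 0, "y": 0, "z": -4, "ax": 0, "ay": 0, "az": 0},
  {"gripper": -1, "x": 0, "y": 0, "z": -4, "ax": 0, "ay": 0, "az": 0},
  {"gripper": -1, "x": 0, "y": 3, "z": -2, "ax": 0, "ay": 0, "az": 0},
])

```text
clock: 22.08
position: [520.6, -38.4, 231.9]
ee_rot: [-0.7, 0.714, -0.005, 0.004]
contact_force: [0.8, -0.7, 1.8]
gripper_width: 85.5
grasp_force: 0.0
```

>>> send_rows([
  {"gripper": -1, "x": 3, "y": 3, "z": 0, "ax": 0, "ay": 0, "az": 0},
  {"gripper": -1, "x": 4, "y": 2, "z": 0, "ax": 0, "ay": 0, "az": 0},
  {"gripper": -1, "x": 4, "y": 1, "z": 0, "ax": 0, "ay": 0, "az": 0},
  {"gripper": -1, "x": 4, "y": 0, "z": 0, "ax": 0, "ay": 0, "az": 0},
  {"gripper": -1, "x": 4, "y": 0, "z": 0, "ax": 0, "ay": 0, "az": 0},
])

```text
clock: 22.5
position: [452.0, -225.8, 227.7]
ee_rot: [-0.7, 0.714, -0.002, 0.001]
contact_force: [0.6, 0.6, -0.5]
gripper_width: 85.5
grasp_force: 0.0
```

>>> send_rows([
  {"gripper": -1, "x": 4, "y": 0, "z": 0, "ax": 0, "ay": 0, "az": 0},
  {"gripper": -1, "x": 4, "y": 0, "z": 0, "ax": 0, "ay": 0, "az": 0},
  {"gripper": -1, "x": 0, "y": 0, "z": 0, "ax": 0, "ay": 0, "az": 0},
  {"gripper": -1, "x": 0, "y": 0, "z": 0, "ax": 0, "ay": 0, "az": 0},
  {"gripper": -1, "x": 0, "y": 0, "z": 0, "ax": 0, "ay": 0, "az": 0},
])

```text
clock: 22.92
position: [450.5, -304.3, 226.3]
ee_rot: [-0.699, 0.715, -0.0, 0.0]
contact_force: [-1.1, 0.0, 0.4]
gripper_width: 85.3
grasp_force: 0.0
```

```bash
python3 - <<'E'
from h import *
import cv2
im,d=arm.get_image("top"); P=cloud("top",d); cv2.imwrite("pics/top9.png",cv2.resize(im[50:390,160:480,::-1],None,fx=1.76,fy=1.76))
for n,(x,y) in dict(b1=(594.5,174),b2=(493.4,70.6),b3=(590,-39)).items():
    s=(P[...,2]>54)&(P[...,2]<66)&(abs(P[...,1]-y)<52)&(abs(P[...,0]-x)<82); print(n,s.sum(),cv2.minAreaRect(P[s][:,:2].astype(np.float32)))
s=arm.read_state(); print(s["position"],s["clock"])
E
```

```text
b1 1476 ((597.8828125, 171.89553833007812), (91.46186065673828, 159.39056396484375), 88.32476806640625)
b2 1523 ((491.6700744628906, 70.26570129394531), (90.3583984375, 150.46844482421875), 88.66643524169922)
b3 1462 ((589.1885986328125, -40.6734619140625), (91.15385437011719, 151.0694122314453), 89.07640838623047)
[ 450.62621164 -303.66004305  226.37531185] 22.9667
```

View pics/top9.png

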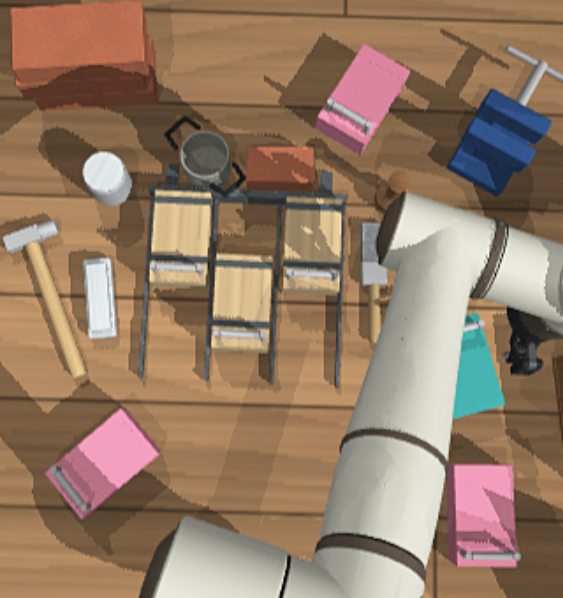

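The final top view shows boxes 1 and 3 flush against the stop, at about (180,190) and (313,200). Box2 stands in place at (240,300), and nothing else has moved.

```bash
python3 -c "
from bench import arm
print(arm.job_done())"
```

```text
the job is handed in; nothing more can be done
None
```

I handed the job in at about 23 s: box1 (about 0.85 kg) and box3 (about 0.91 kg) were heavy and are home against the stop, and box2 (about 0.47 kg) was light and stands within about 2 mm of where it was.

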